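Hold the glass scale block in the profile projector's light, against its focus stop

TASK

Check the focus of the bench profile projector: lift the taller of the two glass scale blocks out of the wooden stand, holding it by the two frosted faces only and never touching the clear glass with the fingers, and leave the shorter block in its pocket. Bring it upright into the gap between lamp and lens, with its scale centred in the light and its polished faces square to the light. Then, without hitting it, ease it towards the lens until it has pushed the sprung focus stop fully home, which you feel, and finish while still holding the block there.

Things in the scene. Friction and masses are not known exactly. Their poses are not given: they have to be found in the camera images.
- tall_block: taller glass block, 66 mm high, 85 g, upright in the stand. Origin: centre of underside, z up. Aluminium shoe 29 (x) by 23 (y) mm to 10 mm height; clear glass 26 (x) by 20 (y) mm with engraved scale from 10 to 32 mm; from 32 to 66 mm the faces at x = +-13 mm, 17 mm wide, are frosted matt white: fingers there only, closing along x. Faces at y = +-10 mm are polished; light passes along y
- short_block: the shorter block, 46 mm high (frosted from 26 to 46 mm), otherwise the same, in the other pocket of the stand; left alone. Origin: centre of its underside
- tall_scale (a point): centre of the tall block's engraved scale, on its axis, 21 mm above its underside; axes as tall_block
- stand: dark wooden stand, fixed, 66 (x) by 150 (y) mm, 22 mm high; origin: centre of its underside. Two pockets 10 mm deep, 31 (x) by 25 (y) mm, at y = +40 and -40 mm; in each stands one block, either way about, underside 12 mm above the bench, frosted faces towards -x and +x of the stand
- projector: bench profile projector, fixed; origin: on the bench under the middle of its gap, z up. Finned lamp house at +y, 138 mm high; lens and box head with round screen at -y, 165 mm high. Bed 104 mm wide (x), top 32 mm high. Lamp barrel ends at y = +49 mm, lens barrel at y = -51 mm (both under 125 mm high): the gap is open above, in front and behind. The focus stop stands on the bed before the lens
- light (a point): point on the axis of the light midway between lamp and lens, 105 mm above the bench; the light runs along -y, lamp to lens; axes as projector
- focus_plunger (a joint): travel of the focus stop's sprung button: 0 at rest, 0.005 m fully home on a solid stop; it pushes back 1.6 N at first, 3.6 N at the end. Button 10 mm across, 87 mm above the bench, under the light's axis, faces the lamp, goes in towards -y and meets the block's shoe. The stop is set anew for each lens: at rest its face is 17 to 31 mm from light towards -y, to be felt for
Not all that is in view belongs to the job. What is shaped like the tall_block but yellow is not meant.

How it is judged (in metres and radians):
On the way, in this order (a step that is already met when the one before it is completed fails the run):
1. the tall block is lifted clear of its pocket, held in the fingers (z of tall_block in the frame of stand above 0.03 m and contact force between the fingers and tall_block above 1 N), for 0.2 s.
2. the tall block is in the gap of the projector, upright, its scale near the axis of the light (distance between tall_scale and light below 0.035 m and angle between tall_block's own z axis and vertical below 0.15 rad), for 0.1 s.
At the end, for the whole second after the job is handed in: The fingers still hold the tall block, upright and square to the light within 6 degrees, scale within 4 mm sideways and 5 mm in height of the light's axis; the plunger is in over 4.2 of its 5 mm, under 25 N, all at rest; the short block is within 6 mm of its start (contact force between the fingers and tall_block above 1 N and x of tall_scale in the frame of light between -0.004 and 0.004 m and z of tall_scale in the frame of light between -0.005 and 0.005 m and angle between the y axis of tall_block and the y axis of projector, either way round below 0.1 rad and angle between tall_block's own z axis and vertical below 0.1 rad and value of joint focus_plunger above 0.0042 m and contact force between tall_block and projector between 1 and 25 N and contact force between tall_block and stand below 0.1 N and linear speed of tall_block below 0.01 m/s and distance of short_block from where it was at the start of the episode below 0.006 m); the arm keeps its last pose, push and grip.
It fails at once if the fingers touch the clear or polished glass of the tall block (contact force between the fingers and tall_block_c0 above 0.5 N or contact force between the fingers and tall_block_c1 above 0.5 N).
It fails at once if the tall block is knocked or forced against the projector or its stop (over 30 N) (contact force between tall_block and projector above 30 N).
It fails at once if the short block is taken out of its pocket or knocked over (distance of short_block from where it was at the start of the episode above 0.015 m or angle between short_block's own z axis and vertical above 0.4 rad).
It fails at once if the tall block is tipped over or dropped (angle between tall_block's own z axis and vertical above 0.5 rad).
It also fails if it takes over 45 s, if anything falls off the work surface, if the arm or the gripper's body presses on something with over 40 N, if the wrist force passes 120 N, or if a joint passes its speed limit or range.

ROBOT

A 6-joint arm with a two-finger parallel gripper is mounted at the origin on a cart in front of the work surface, level with it; the furniture and walls round the work are solid. World frame = base frame: x ahead of the robot, y to its left, z up, the work surface at z = 0. Lengths are in mm, angles in rad, forces in N, time in s.
With the tool pointing down it reaches from about 325 to 1000 mm from the base axis. Payload 5.1 kg.
Tool frame: the origin (TCP) lies at the very end of the fingers, on their centre line; the grasp point (between the pads) lies 19 mm behind it (grip_point_offset is the distance from the TCP to the grasp point, in mm); z points along the fingers, y is the line along which they close (so a half turn about z gives the same grasp; the last joint's range is limited). The gripper opens to 85 mm and grips with 20 to 120 N. Pads are 22 mm wide; open, the fingers measure 114 mm over their backs; the gripper's body (76 mm by 85 mm) begins 54 mm behind the grasp point. The pads swing forward as they close: fully open they stand 13 mm farther back than shut.
Start: joints at [-1.329, 0.124, 1.65, -0, 1.367, -0.083], TCP at [207.395, -616.013, 231.322] pointing down, gripper open.
Joint ranges: [-2.61, 2.61], [-1.02, 2.33], [0.03, 2.71], [-1.35, 4.49], [0.32, 2.68], [-2.91, 2.91]. Speed limits (rad/s): [2.57, 2.57, 3.14, 3.14, 3.14, 3.14].

INTERFACE

Orientations are given as a unit quaternion [w, x, y, z].
In Python, from station import sense, capture, finish_job, recognise, grip_point_offset gives the robot as it stands. The module is installed in compiled form; this text tells all that it offers.
- The arm moves only by the tool carry_out, never from a script. Its argument "motion" is a list of rows, each a list of 2 entries, a list of its own where there are three numbers: the shift along the tool's x, y, z as a fraction of full scale, then the turn, a rotation vector about the tool's x, y, z as a fraction of full scale. A call has 1 to 12 rows; each row shifts and turns the commanded pose from where the row before left it, along the tool's axes as they then stand; what a row does not reach is not made up. Full scale, the value 1, is 5 cm for a shift and 0.1 rad for a turn. A row lasts 1/8 s, in which the tool goes at most 62.5 mm and 10.7 degrees, less where a joint would pass 70% of its speed; a pose out of reach is approached as far as the arm can. A call with a number of a shift or a turn outside -1 to 1 is refused whole. A call with a gripper value outside its range is refused whole. "grip" is the closure, from -1 (fully open) to 1 (shut), set as the call begins (left out, the last holds). The fingers move at their own pace and stop on an object; the grip force is fixed at half the most. Time passes only in rows, so rows that do not move let the fingers close. It gives the time, the measured TCP pose, the force, the opening and the grip force at its end, in the units of the state.
- sense(): the state, without advancing time (a new reading comes with each control period).
- capture(name): name is "scene" or "top" or "wrist"; returns a dict with "frame" (420x560x3 uint8, red, green, blue), "K" (3x3 intrinsics, pixels), "R" (3x3) and "t" (3): a world point X has camera coordinates R X + t. Camera axes: x right, y down, z forward; pixel columns grow to the right and rows downward; lengths in mm; the calibration is good to about 2 mm. A picture is of the moment at which its call begins. There is no depth.
- finish_job(): hands the job in; it is judged then, once.
Trained networks look in the newest picture that a camera, given by its name, has taken for a name from the list of things; names that differ only in an ending like _2 or _b are one class to them, and where a whole thing is asked for, a point or a joint stands for the part that bears it (a point fixed in the world has none). Each returns a list of dicts, best first, with "score" (0 to 1); they miss things now and then, are a little off and sometimes report something else, mostly with a low value. They report only what shows in the picture. A call takes as long as a camera call. They do not tell look-alikes from the thing itself.
- recognise(camera, name): "location" ([x, y, z] in mm, in world coordinates, good to about 4 mm: the middle of the surface that is visible of it).
The state is a dict: "time": time; "joint_pos": joint angles; "joint_vel": joint speeds; "tau": joint torques, N m; "tool_pos": TCP position; "ee_rot": TCP orientation; "ft_force": force on the tool from outside, world axes, zero at the start; "wrist_torque": the same for the moment, N m; "gripper_width": finger opening in mm; "grip_force": force on a finger pad.
Only numpy, scipy, OpenCV 4.12 (cv2) and the standard library are available. Lean on these libraries where they do the work, as an engineer would, in place of code of your own. Each camera call takes 0.05 s, during which the arm holds its last target. There are 200 camera calls.

## Working session

There is one attempt and no reset: what is moved stays moved. The work goes in short steps, Python scripts to look and compute and a tool call to move; the robot and the scene stay as the last step left them, time stands still between calls to the robot, and variables do not carry over. Pictures are saved under pics/ and viewed, at most 10 in all, crops included, and the job is handed in when it is done.

Besides the shell and the picture viewer there is one more tool, called by a JSON object that holds its "fn" and its "kwargs", one argument or row to a line. carry_out: Moves the arm, as the interface text tells. Its arguments: {"type":"object","properties":{"motion":{"type":"array","items":{"type":"array"}},"grip":{"type":"number"}},"required":["motion"]}

```bash
mkdir -p pics
cat > h.py <<'E'
import numpy as np, cv2
from station import sense, capture, finish_job, recognise, grip_point_offset
def save(c,n):
    cv2.imwrite(f'pics/{n}.png',c['frame'][:,:,::-1])
def proj(c,X):
    p=c['K']@(c['R']@np.array(X,float)+c['t']);return p[:2]/p[2]
def ray(c,u,v,z):
    d=c['R'].T@np.linalg.inv(c['K'])@np.array([u,v,1.]);o=-c['R'].T@c['t'];return o+d*(z-o[2])/d[2]
E
python3 - <<'E'
from h import *
import pickle
print(sense())
D={}
for n in('scene','top'):
    c=capture(n);D[n]=c;save(c,n+'0');print(n,c['K'].tolist(),(-c['R'].T@c['t']).round())
    for k in('tall_block','short_block','stand','projector','focus_plunger','tall_scale'):
        print(k,[(np.round(r['location']),round(r['score'],2)) for r in recognise(n,k)])
pickle.dump(D,open('d.pkl','wb'))
E
```

```text
{'time': 0.0, 'joint_pos': array([-1.32858351e+00,  1.24497427e-01,  1.65166942e+00,  1.42898093e-05,
        1.36747477e+00, -8.25700737e-02]), 'joint_vel': array([-1.25657567e-03, -1.20166730e-03, -4.75558070e-04,  1.39670550e-04,
        8.87761322e-04,  7.11325872e-05]), 'tau': array([-1.13765378e-03, -4.23611605e+01, -3.65450943e+01, -9.02851639e-05,
        7.08698688e-03,  1.51737567e-06]), 'tool_pos': array([ 207.26670385, -615.43367721,  230.06068276]), 'ee_rot': array([-1.02177576e-03,  9.86843177e-01,  1.61677133e-01, -7.47146084e-05]), 'ft_force': array([ 0.09452744,  0.41903919, -0.83995284]), 'wrist_torque': array([ 0.02666528, -0.01408153, -0.02506581]), 'grip_force': 0.0, 'gripper_width': 85.58379632898435}
scene [[523.3606052977785, 0.0, 278.03239153619904], [0.0, 523.3606052977785, 226.65077410640373], [0.0, 0.0, 1.0]] [987. 335. 750.]
tall_block [(array([539.,  63.,  62.]), 0.85), (array([436., -16.,  40.]), 0.79)]
short_block []
stand [(array([541.,  22.,  20.]), 0.67), (array([ 516., -355.,   88.]), 0.34)]
projector [(array([ 521., -356.,   84.]), 0.77), (array([544.,  24.,  20.]), 0.66)]
focus_plunger []
tall_scale [(array([433., -19.,  41.]), 0.77), (array([532.,  62.,  59.]), 0.63)]
top [[413.2586818488055, 0.0, 277.2379813330574], [0.0, 413.2586818488055, 204.92679608038017], [0.0, 0.0, 1.0]] [ 377. -106.  928.]
tall_block [(array([526.,  47.,  80.]), 0.7), (array([424., -29.,  65.]), 0.66), (array([452., 135.,  66.]), 0.51)]
short_block [(array([518., -26.,  57.]), 0.55)]
stand [(array([516.,  12.,  29.]), 0.67)]
projector [(array([ 492., -371.,  115.]), 0.82)]
focus_plunger []
tall_scale [(array([451., 133.,  66.]), 0.77), (array([516., -26.,  57.]), 0.75), (array([525.,  49.,  78.]), 0.67), (array([422., -24.,  71.]), 0.61)]
```

View pics/scene0.png

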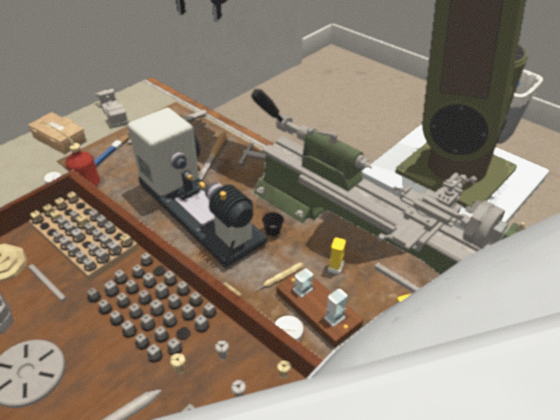

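View pics/top0.png

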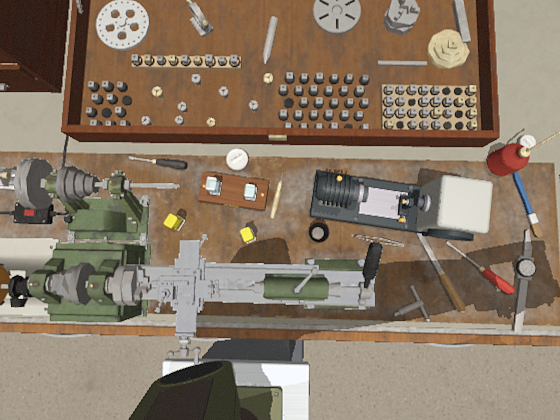

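The scene shows the stand at about (320,305), with the tall block at (337,305) and the short one at (303,283). In the top view the tall block is at (213,187), the short block at (250,190) and the projector runs from (313,190) to (490,205), lens at the left end and lamp house unclear. The yellow blocks are decoys. I'll take enlarged crops to measure from.

Run:
```python
from h import *
import pickle
D=pickle.load(open('d.pkl','rb'))
t=D['top']['frame'][:,:,::-1];s=D['scene']['frame'][:,:,::-1]
a=cv2.resize(t[160:220,190:290],None,fx=8,fy=8,interpolation=cv2.INTER_CUBIC)
b=cv2.resize(t[155:255,300:500],None,fx=4,fy=4,interpolation=cv2.INTER_CUBIC)
cv2.imwrite('pics/a.png',a);cv2.imwrite('pics/b.png',b)
cv2.imwrite('pics/c.png',cv2.resize(s[105:265,125:275],None,fx=3.7,fy=3.7,interpolation=cv2.INTER_CUBIC))
print(D['top']['R'].round(3))
```

```text
[[ 0.022 -1.    -0.02 ]
 [-0.992 -0.019 -0.125]
 [ 0.124  0.023 -0.992]]
```

View pics/a.png

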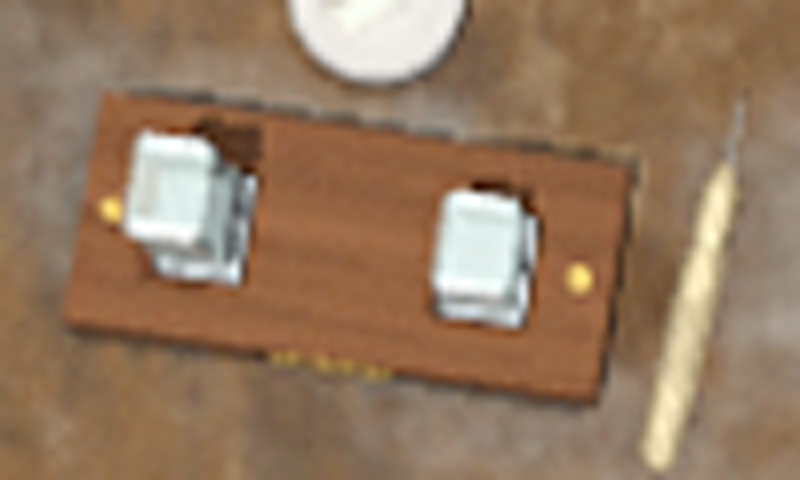

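View pics/b.png

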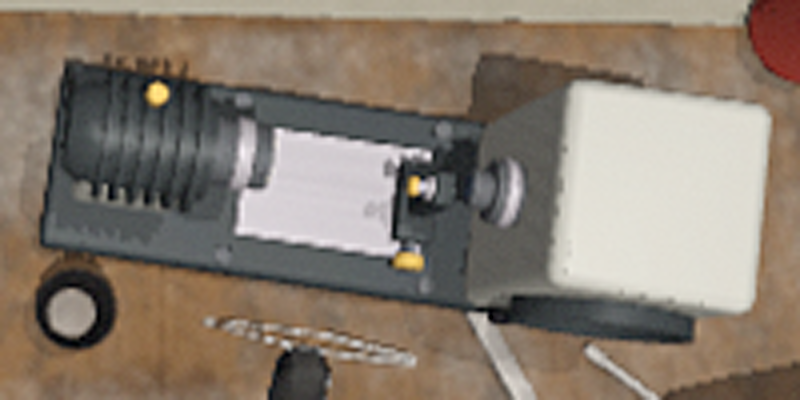

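View pics/c.png

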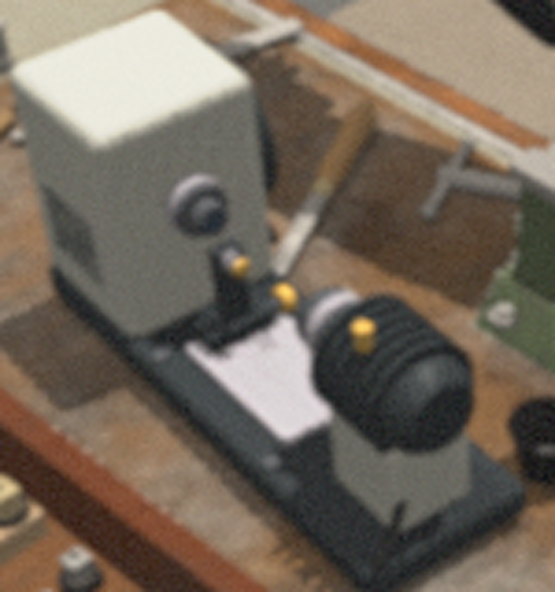

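Crop a gives the stand's top corners at (105,92), (632,158), (598,402) and (68,325). The tall block's top is centred near (172,188), the short one's near (479,243). Crops b and c show the lamp barrel end at about (272,152) in b, the lens barrel end at about (478,182), and the button at about (413,186). The bed edges are clear too.

```bash
cat > m.py <<'E'
from h import *
import pickle
D=pickle.load(open('d.pkl','rb'));T=D['top'];S=D['scene']
def A(x,y,z): return ray(T,190+(x+.5)/8-.5,160+(y+.5)/8-.5,z)
def B(x,y,z): return ray(T,300+(x+.5)/4-.5,155+(y+.5)/4-.5,z)
def C(x,y,z): return ray(S,125+(x+.5)/3.7-.5,105+(y+.5)/3.7-.5,z)
E
python3 - <<'E'
from m import *
np.set_printoptions(precision=1,suppress=True)
c=[A(*p,22)[:2] for p in((105,92),(632,158),(598,402),(68,325))]
print('stand',np.array(c),np.mean(c,0)); 
for i in range(4):
    d=c[(i+1)%4]-c[i];print(np.linalg.norm(d),np.degrees(np.arctan2(d[1],d[0])))
print('tall',A(172,188,78),'short',A(479,243,58))
for p in((65,62),(480,125),(40,245),(470,305)):print('bed',B(*p,32))
a,b,e,f=[B(*p,32)[:2] for p in((65,62),(480,125),(40,245),(470,305))]
for d in(b-a,f-e):print(np.degrees(np.arctan2(d[1],d[0])))
print('width',np.linalg.norm(a-e))
for n,p,z in(('lampend',(272,152),105),('lensend',(480,183),105),('button',(411,186),87)):print(n,B(*p,z))
for n,p,z in(('lampend',(318,312),105),('lensend',(212,212),105),('button',(240,266),87)):print('sc',n,C(*p,z))
print('tray edge',ray(T,235,140,40),ray(T,235,140,80))
# scene tall block top
print('scene tall',ray(S,338.5,295,78))
E
```

```text
stand [[564.2  83.9]
 [548.  -64.4]
 [479.4 -56.6]
 [498.1  91.3]] [522.5  13.5]
149.10289626911114 -96.22192334386374
69.01661345608521 173.5654344387572
149.06943776011173 82.80130834470422
66.47525578658583 -6.395186205478063
tall [527.4  53.4  78. ] short [517.5 -25.7  58. ]
bed [ 568.6 -168.7   32. ]
bed [ 537.5 -395.2   32. ]
bed [ 467.  -156.2   32. ]
bed [ 439.  -387.8   32. ]
-97.82459084098744
-96.87609410366822
width 102.39663675159983
lampend [ 508.8 -267.7  105. ]
lensend [ 495. -371.  105.]
button [ 495.4 -341.8   87. ]
sc lampend [ 507.9 -265.3  105. ]
sc lensend [ 490.  -369.4  105. ]
sc button [ 497.  -341.3   87. ]
tray edge [631.8  11.3  40. ] [620.3   6.1  80. ]
scene tall [527.4  57.3  78. ]
```

```bash
cat > plan.py <<'E'
from h import *
import sys,json
from scipy.spatial.transform import Rotation as Ro
def down(xdeg):
    c,s=np.cos(np.radians(xdeg)),np.sin(np.radians(xdeg))
    return Ro.from_matrix(np.array([[c,s,0],[s,-c,0],[0,0,-1.]]))
def plan(target,xdeg,n,q=2):
    s=sense();w=np.array(s['ee_rot']);R=Ro.from_quat([*w[1:],w[0]]);p=np.array(s['tool_pos']);p0=p.copy()
    Rt=down(xdeg);rv=(R.inv()*Rt).as_rotvec();out=[]
    for i in range(n):
        d=R.inv().apply(p0+(np.array(target)-p0)*(i+1)/n-p)/50
        d=np.round(d,q)
        t=np.round((R.inv()*Rt).as_rotvec()/.1/(n-i),q)
        p=p+R.apply(d*50);R=R*Ro.from_rotvec(t*.1);out.append([d.tolist(),t.tolist()])
    print(json.dumps(out).replace(' ',''));print('end',p.round(1),'rot left',(R.inv()*Rt).as_rotvec().round(3),'max',np.abs(np.array(out)).max())
if __name__=='__main__':
    a=list(map(float,sys.argv[1:]));plan(a[:3],a[3],int(a[4]))
E
python3 plan.py 400 -200 260 83.2 12
```

```text
[[[0.53,-0.55,-0.05],[0.0,0.0,-0.94]],[[0.57,-0.51,-0.05],[0.0,0.0,-0.94]],[[0.62,-0.44,-0.04],[0.0,0.0,-0.94]],[[0.66,-0.39,-0.05],[0.0,0.0,-0.94]],[[0.69,-0.32,-0.05],[0.0,0.0,-0.94]],[[0.72,-0.26,-0.05],[0.0,0.0,-0.94]],[[0.74,-0.19,-0.04],[0.0,0.0,-0.94]],[[0.76,-0.12,-0.05],[0.0,0.0,-0.94]],[[0.76,-0.04,-0.05],[0.0,0.0,-0.94]],[[0.76,0.02,-0.05],[0.0,0.0,-0.94]],[[0.76,0.1,-0.05],[0.0,0.0,-0.94]],[[0.75,0.17,-0.04],[0.0,0.0,-0.93]]]
end [ 400.  -199.9  259.8] rot left [ 0.  0. -0.] max 0.94
```

{"fn": "carry_out", "kwargs": {
  "motion": [
    [[0.53,-0.55,-0.05],[0,0,-0.94]],
    [[0.57,-0.51,-0.05],[0,0,-0.94]],
    [[0.62,-0.44,-0.05],[0,0,-0.94]],
    [[0.66,-0.39,-0.05],[0,0,-0.94]],
    [[0.69,-0.32,-0.05],[0,0,-0.94]],
    [[0.72,-0.26,-0.05],[0,0,-0.94]],
    [[0.74,-0.19,-0.05],[0,0,-0.94]],
    [[0.76,-0.12,-0.05],[0,0,-0.94]],
    [[0.76,-0.04,-0.05],[0,0,-0.94]],
    [[0.76,0.02,-0.05],[0,0,-0.94]],
    [[0.76,0.1,-0.05],[0,0,-0.94]],
    [[0.75,0.17,-0.05],[0,0,-0.93]]
  ],
  "grip": -1
}}

```text
time: 2.2
tool_pos: [400.4, -198.7, 261.7]
ee_rot: [0.0, 0.747, 0.665, 0.0]
ft_force: [0.5, -0.0, -0.4]
gripper_width: 85.4
grip_force: 0.0
```

```bash
python3 plan.py 527.3 53.3 180 83.2 9
```

```text
[[[0.59,0.22,0.18],[0.0,0.0,0.0]],[[0.59,0.21,0.18],[0.0,0.0,0.0]],[[0.59,0.22,0.18],[0.0,0.0,0.0]],[[0.59,0.21,0.19],[0.0,0.0,0.0]],[[0.59,0.22,0.18],[0.0,0.0,0.01]],[[0.58,0.21,0.18],[0.0,0.0,0.0]],[[0.59,0.21,0.18],[0.0,0.0,0.01]],[[0.59,0.22,0.18],[0.0,0.0,0.0]],[[0.59,0.21,0.18],[0.01,0.0,0.01]]]
end [527.2  53.2 180.2] rot left [-0.  0. -0.] max 0.59
```

{"fn": "carry_out", "kwargs": {
  "motion": [
    [[0.59,0.22,0.18],[0,0,0]],
    [[0.59,0.21,0.18],[0,0,0]],
    [[0.59,0.22,0.18],[0,0,0]],
    [[0.59,0.21,0.19],[0,0,0]],
    [[0.59,0.22,0.18],[0,0,0.01]],
    [[0.58,0.21,0.18],[0,0,0]],
    [[0.59,0.21,0.18],[0,0,0.01]],
    [[0.59,0.22,0.18],[0,0,0]],
    [[0.59,0.21,0.18],[0,0,0.01]],
    [[0,0,0],[0,0,0]]
  ]
}}

```text
time: 3.45
tool_pos: [527.4, 53.1, 179.0]
ee_rot: [-0.001, 0.748, 0.664, -0.001]
ft_force: [0.1, -0.1, -0.2]
gripper_width: 85.5
grip_force: 0.0
```

Run:
```python
from h import *
s=sense();print(s['tool_pos'],s['ee_rot'])
c=capture('wrist');save(c,'w1');print((-c['R'].T@c['t']).round(),c['R'].round(2))
for n in('tall_block','short_block','stand'):print(n,[(np.round(r['location']),round(r['score'],2)) for r in recognise('wrist',n)])
for X in((527.3,53.3,78),(522.5,13.5,22)):print(proj(c,X).round(1))
import pickle;pickle.dump(c,open('w1.pkl','wb'))
```

```text
[527.38206252  53.0911556  178.98547829] [-5.85352018e-04  7.48025004e-01  6.63670029e-01 -5.85383000e-04]
[537. 133. 322.] [[ 0.99 -0.12 -0.  ]
 [-0.11 -0.94  0.31]
 [-0.04 -0.31 -0.95]]
tall_block [(array([525.,  63.,  76.]), 0.71), (array([461., 139.,  64.]), 0.56), (array([435., -20.,  28.]), 0.55)]
short_block [(array([519., -17.,  58.]), 0.8)]
stand [(array([527.,  23.,  22.]), 0.98)]
[282.2 207.6]
[282.1 227.5]
```

View pics/w1.png

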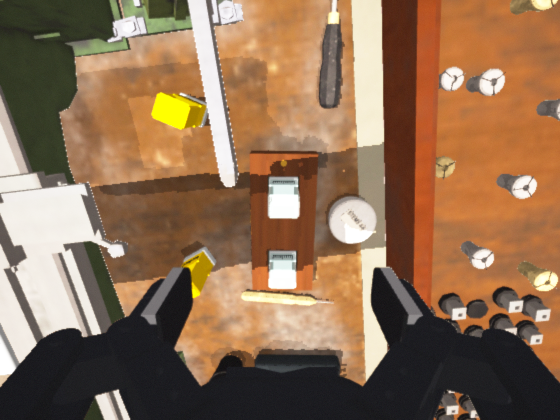

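The wrist view shows the tall block's top near (284,205), with its prediction at (282,208). The short block is at (283,270) and the stand spans columns 250 to 316, so the position agrees within about 1–2 mm. I'll descend with a +1 mm correction in x.

{"fn": "carry_out", "kwargs": {
  "motion": [
    [[0,0.02,0.4],[0,0,0]],
    [[0,0,0.4],[0,0,0]],
    [[0,0,0.4],[0,0,0]],
    [[0,0,0.4],[0,0,0]],
    [[0,0,0.4],[0,0,0]],
    [[0,0,0.3],[0,0,0]],
    [[0,0,0.2],[0,0,0]],
    [[0,0,0.1],[0,0,0]],
    [[0,0,0.02],[0,0,0]],
    [[0,0,0],[0,0,0]],
    [[0,0,0],[0,0,0]]
  ]
}}

```text
time: 5.03
tool_pos: [529.0, 51.6, 49.5]
ee_rot: [0.0, 0.749, 0.663, 0.001]
ft_force: [-0.1, 0.2, -0.0]
gripper_width: 85.1
grip_force: 0.0
```

{"fn": "carry_out", "kwargs": {
  "motion": [
    [[0,0,0],[0,0,0]],
    [[0,0,0],[0,0,0]],
    [[0,0,0],[0,0,0]],
    [[0,0,0],[0,0,0]],
    [[0,0,0],[0,0,0]],
    [[0,0,0],[0,0,0]],
    [[0,0,0],[0,0,0]],
    [[0,0,0],[0,0,0]]
  ],
  "grip": 1
}}

```text
time: 6.02
tool_pos: [528.7, 51.6, 49.1]
ee_rot: [0.0, 0.749, 0.663, 0.0]
ft_force: [0.9, 0.0, 2.1]
gripper_width: 24.7
grip_force: 59.0
```

{"fn": "carry_out", "kwargs": {
  "motion": [
    [[0,0,-0.05],[0,0,0]],
    [[0,0,-0.1],[0,0,0]],
    [[0,0,-0.2],[0,0,0]],
    [[0,0,-0.4],[0,0,0]],
    [[0,0,-0.5],[0,0,0]],
    [[0,0,-0.5],[0,0,0]],
    [[0,0,-0.5],[0,0,0]],
    [[0,0,-0.5],[0,0,0]],
    [[0,0,-0.5],[0,0,0]],
    [[0,0,-0.3],[0,0,0]],
    [[0,0,0],[0,0,0]],
    [[0,0,0],[0,0,0]]
  ]
}}

```text
time: 7.52
tool_pos: [527.8, 51.6, 225.2]
ee_rot: [-0.001, 0.749, 0.663, -0.001]
ft_force: [-0.1, 0.1, -1.0]
gripper_width: 25.1
grip_force: 59.1
```

Run:
```python
from h import *
s=sense();print(s)
c=capture('wrist');f=c['frame'][:,:,::-1]
cv2.imwrite('pics/w2.png',cv2.resize(f[150:420,130:430],None,fx=2.2,fy=2.2,interpolation=cv2.INTER_CUBIC))
c=capture('scene');save(c,'s2')
print([(np.round(r['location']),round(r['score'],2)) for r in recognise('scene','tall_block')])
```

```text
{'time': 7.525, 'joint_pos': array([-3.75069150e-03, -1.38030753e-01,  1.92112187e+00,  4.65111568e-05,
        1.36037139e+00,  1.18213609e-01]), 'joint_vel': array([-0.00147631,  0.0065103 ,  0.00774841,  0.00105447,  0.00130292,
        0.00039855]), 'tau': array([ 6.13591023e-03, -3.12276185e+01, -3.77361131e+01,  2.79088454e-03,
       -9.40510567e-03,  3.92290019e-06]), 'tool_pos': array([527.8372625 ,  51.63314427, 225.16707228]), 'ee_rot': array([-6.39167712e-04,  7.48889462e-01,  6.62694272e-01, -6.82693239e-04]), 'ft_force': array([-0.09368419,  0.0693171 , -0.9756937 ]), 'wrist_torque': array([-0.01062228,  0.01446871,  0.04970173]), 'grip_force': 59.12063777446747, 'gripper_width': 25.14414392970304}
[(array([534.,  63., 222.]), 0.75), (array([434., -19.,  20.]), 0.57)]
```

View pics/w2.png

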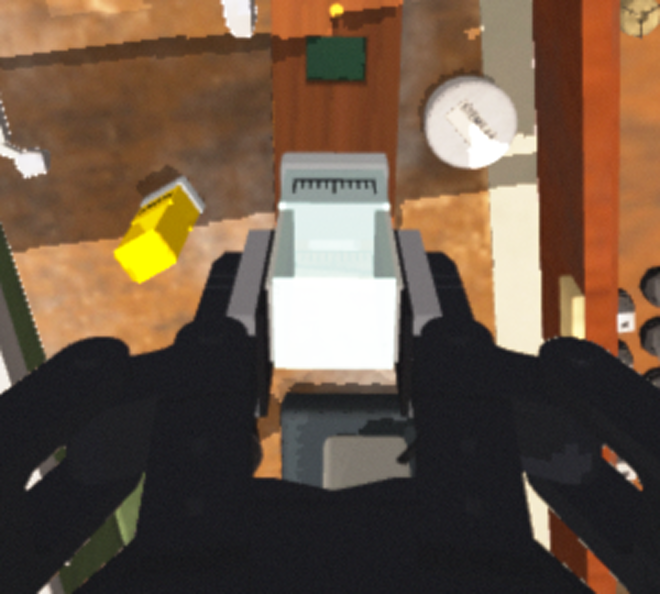

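The block is held squarely by its frosted faces, with the scale visible below the pads and the empty pocket above in the picture. Next I move it above the gap, offset towards the lamp.

```bash
python3 plan.py 500.1 -310 235 82.6 11
```

```text
[[[-0.66,0.03,-0.02],[-0.0,0.0,0.01]],[[-0.66,0.03,-0.02],[-0.0,0.0,0.01]],[[-0.66,0.03,-0.01],[-0.0,0.0,0.01]],[[-0.65,0.03,-0.02],[-0.0,0.0,0.01]],[[-0.66,0.04,-0.02],[-0.0,0.0,0.0]],[[-0.66,0.03,-0.02],[-0.0,0.0,0.01]],[[-0.66,0.03,-0.02],[-0.0,0.0,0.0]],[[-0.66,0.04,-0.02],[-0.01,0.0,0.01]],[[-0.66,0.03,-0.01],[-0.0,0.0,0.0]],[[-0.66,0.03,-0.02],[-0.01,0.0,0.01]],[[-0.65,0.04,-0.02],[-0.0,0.0,0.0]]]
end [ 500.2 -309.8  234.9] rot left [-0.  0.  0.] max 0.66
```

{"fn": "carry_out", "kwargs": {
  "motion": [
    [[-0.4,0.02,-0.02],[0,0,0.01]],
    [[-0.66,0.03,-0.02],[0,0,0.01]],
    [[-0.66,0.03,-0.02],[0,0,0.01]],
    [[-0.66,0.03,-0.02],[0,0,0.01]],
    [[-0.66,0.04,-0.02],[0,0,0]],
    [[-0.66,0.03,-0.02],[0,0,0.01]],
    [[-0.66,0.03,-0.02],[0,0,0]],
    [[-0.66,0.04,-0.02],[0,0,0.01]],
    [[-0.66,0.03,-0.02],[0,0,0]],
    [[-0.66,0.04,-0.02],[0,0,0]],
    [[-0.66,0.04,-0.02],[0,0,0]],
    [[-0.24,0.01,0],[0,0,0]]
  ]
}}

```text
time: 9.18
tool_pos: [500.8, -311.1, 236.4]
ee_rot: [-0.001, 0.751, 0.66, -0.0]
ft_force: [-0.2, 0.4, -1.7]
gripper_width: 25.0
grip_force: 59.1
```

Run:
```python
from h import *
import pickle
s=sense();print(s['tool_pos'],s['ee_rot'],s['gripper_width'])
D={n:capture(n) for n in('wrist','scene','top')};pickle.dump(D,open('d2.pkl','wb'))
save(D['wrist'],'w3')
a=cv2.resize(D['scene']['frame'][100:260,125:285,::-1],None,fx=3.7,fy=3.7,interpolation=cv2.INTER_CUBIC)
cv2.imwrite('pics/s3.png',a)
c=D['wrist']
L=np.array([499,-318.5]);u=np.array([.127,.992])
for y,z in((49,105),(-51,105),(-23,87),(49,32),(-51,32)):
    print(y,z,[proj(D[n],[*(L+y*u),z]).round(1).tolist() for n in D])
```

```text
[ 500.81199323 -311.12000788  236.40691527] [-7.22825237e-04  7.51468619e-01  6.59768423e-01 -1.40711640e-04] 24.977971315647686
49 105 [[281.1, 152.1], [210.0, 187.2], [368.7, 194.4]]
-51 105 [[281.5, 255.2], [181.1, 162.6], [418.7, 201.6]]
-23 87 [[281.4, 221.8], [189.9, 176.3], [402.1, 200.8]]
49 32 [[281.3, 142.7], [213.0, 215.2], [362.1, 199.4]]
-51 32 [[281.6, 227.4], [185.3, 190.3], [408.0, 206.1]]
```

View pics/w3.png

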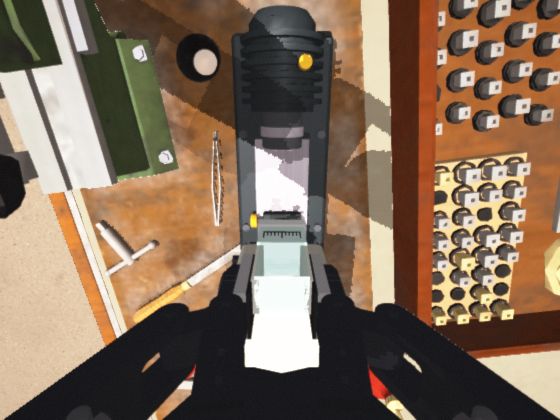

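Wrist view: the block's shoe is at about column 284, the lamp barrel end is at columns 261–303 near row 140, and the bed edges are at about 240 and 326. So it is laterally aligned to about 1–2 mm. I'll measure that by edge profiles.

Run:
```python
from h import *
import pickle
from scipy.spatial.transform import Rotation as Ro
np.set_printoptions(precision=1,suppress=True)
D=pickle.load(open('d2.pkl','rb'));c=D['wrist'];g=cv2.cvtColor(c['frame'],cv2.COLOR_RGB2GRAY).astype(float)
T=np.array([500.8,-311.1,236.4]);R=Ro.from_quat([.7515,.6598,0,-.0007])
def edge(rows,lo,hi):
    p=np.gradient(cv2.GaussianBlur(g,(0,0),1.)[rows].mean(0));i=lo+np.argmax(np.abs(p[lo:hi]));
    a,b,d=np.abs(p[i-1:i+2]);return i+.5*(a-d)/(a-2*b+d)
def tool(u,v,z): return R.inv().apply(ray(c,u,v,z)-T)
for r in(70,90,110,130,150,170,190,210):
    rows=slice(r-2,r+3);l,h=edge(rows,228,250),edge(rows,316,336)
    a,b=tool(l,r,32),tool(h,r,32);print('bed',r,round(l,1),round(h,1),a[:2],b[:2],'mid',(a[1]+b[1])/2,'w',b[1]-a[1])
for r in(132,142,146):
    rows=slice(r-1,r+2);l,h=edge(rows,252,270),edge(rows,294,312);a,b=tool(l,r,105),tool(h,r,105);print('barrel',r,l,h,a[:2],b[:2],(a[1]+b[1])/2)
for r in (224,230,236):
    rows=slice(r-1,r+2);l,h=edge(rows,250,270),edge(rows,298,316);a,b=tool(l,r,T[2]-37+8),tool(h,r,T[2]-37+8);print('shoe',r,l,h,a[:2],b[:2],(a[1]+b[1])/2)
print('camera in tool',R.inv().apply(-c['R'].T@c['t']-T))
s=cv2.resize(c['frame'][110:250,200:360,::-1],None,fx=4,fy=4,interpolation=cv2.INTER_CUBIC);cv2.imwrite('pics/w3c.png',s)
```

```text
bed 70 232.1 331.7 [114.6 -51.1] [114.5  51. ] mid -0.025716145266883927 w 102.08287888660712
bed 90 232.9 330.6 [ 95.4 -51.2] [95.3 50.8] mid -0.2262268310630624 w 102.00608016515412
bed 110 233.7 329.7 [ 75.5 -51.3] [75.4 50.7] mid -0.2867763287648373 w 102.06695339584282
bed 130 234.7 328.7 [ 54.8 -51.3] [54.7 50.7] mid -0.31764784143305036 w 101.94088105278217
bed 150 235.5 327.7 [ 33.3 -51.4] [33.2 50.6] mid -0.40985687703118145 w 102.0243349716444
bed 170 236.3 326.7 [ 10.9 -51.5] [10.9 50.5] mid -0.4895378787364457 w 102.05051844230056
bed 190 237.2 325.8 [-12.4 -51.6] [-12.4  50.5] mid -0.5393292765445246 w 102.10012911571181
bed 210 238.2 327.0 [-36.7 -51.5] [-36.7  53. ] mid 0.7153371497934984 w 104.51287782372708
barrel 132 260.2463316051362 302.7611275781252 [ 58.4 -18.7] [58.4 17.8] -0.47639602587626406
barrel 142 254.25300366332144 301.36630219506117 [ 50.  -24.1] [50.  16.7] -3.6860008369213517
barrel 146 253.8287819415052 308.4709862023596 [ 46.6 -24.6] [46.5 23. ] -0.7951318384761841
shoe 224 249.8918017204979 306.5696777313783 [ 13.5 -19.2] [13.5 14.3] -2.4451877109165965
shoe 230 256.9743981905849 305.9208063055085 [  9.7 -15.1] [ 9.7 14. ] -0.5452089099305253
shoe 236 257.12205948090127 305.81857121663006 [  5.8 -15.1] [ 5.8 14.1] -0.5349219847686006
camera in tool [  80.1   -0.4 -143.1]
```

View pics/w3c.png

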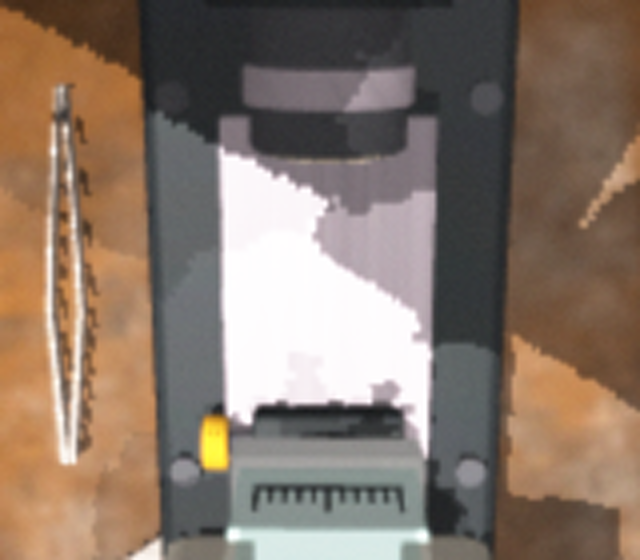

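The crop shows the shoe centred over the bed and barrel axis: bed mid -0.5, barrel -0.5, shoe -0.5 mm, with yaw error about 0.004 rad. I lower it into the gap.

{"fn": "carry_out", "kwargs": {
  "motion": [
    [[0,0,0.15],[0,0,0]],
    [[0,0,0.3],[0,0,0]],
    [[0,0,0.3],[0,0,0]],
    [[0,0,0.3],[0,0,0]],
    [[0,0,0.3],[0,0,0]],
    [[0,0,0.3],[0,0,0]],
    [[0,0,0.25],[0,0,0]],
    [[0,0,0.2],[0,0,0]],
    [[0,0,0.15],[0,0,0]],
    [[0,0,0.06],[0,0,0]],
    [[0,0,0],[0,0,0]],
    [[0,0,0],[0,0,0]]
  ]
}}

```text
time: 10.82
tool_pos: [501.6, -310.0, 122.4]
ee_rot: [0.0, 0.751, 0.66, 0.0]
ft_force: [0.7, 0.5, -1.4]
gripper_width: 25.2
grip_force: 59.1
```

Run:
```python
from h import *
s=sense();print(s['tool_pos'],s['ft_force'],s['wrist_torque'])
c=capture('scene')
cv2.imwrite('pics/s4.png',cv2.resize(c['frame'][120:245,135:285,::-1],None,fx=4.6,fy=4.6,interpolation=cv2.INTER_CUBIC))
L=np.array([499,-318.5]);u=np.array([.127,.992])
o=lambda p:((p-np.array([135,120]))*4.6).round()
for y,x,z in((20.5,13,84),(20.5,13,150),(9,0,105),(-23,0,87),(-51,0,105)):
    print(y,x,z,o(proj(c,[*(L+y*u+x*np.array([.992,-.127])),z])))
```

```text
[ 501.6115939  -310.04971025  122.39491414] [ 0.66973044  0.5017745  -1.44293466] [-0.02683984  0.03886417  0.00211252]
20.5 13 84 [285. 327.]
20.5 13 150 [268. 202.]
9 0 105 [290. 262.]
-23 0 87 [252. 259.]
-51 0 105 [212. 196.]
```

View pics/s4.png

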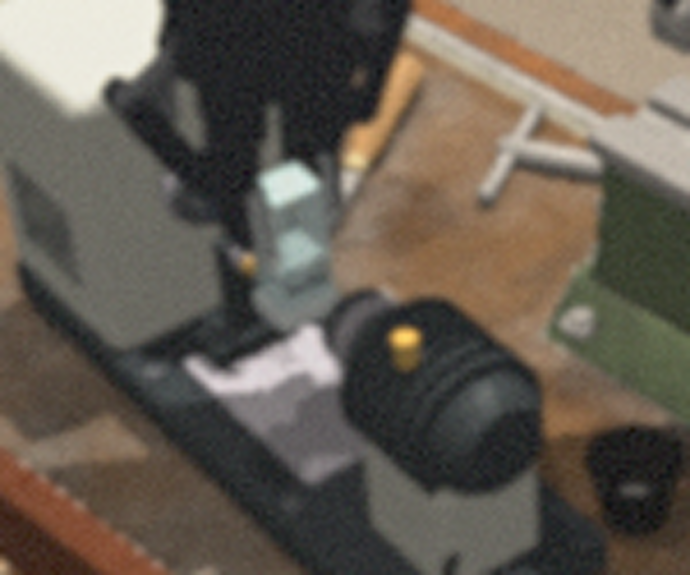

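The block sits in the gap as predicted, with its shoe corner at (285,327) and its top corner at (268,200) in the crop. The button is just beyond it at (247,262). I now ease it towards the lens.

{"fn": "carry_out", "kwargs": {
  "motion": [
    [[-0.02,-0.01,0.02],[0,0,0]],
    [[-0.02,-0.01,0],[0,0,0]],
    [[-0.02,0,0],[0,0,0]],
    [[-0.02,0,0],[0,0,0]],
    [[-0.02,0,0],[0,0,0]],
    [[-0.02,0,0],[0,0,0]],
    [[-0.02,0,0],[0,0,0]],
    [[-0.02,0,0],[0,0,0]],
    [[-0.02,0,0],[0,0,0]],
    [[-0.02,0,0],[0,0,0]],
    [[-0.02,0,0],[0,0,0]],
    [[-0.02,0,0],[0,0,0]]
  ]
}}

```text
time: 12.38
tool_pos: [498.8, -321.7, 120.8]
ee_rot: [-0.0, 0.751, 0.66, 0.0]
ft_force: [0.6, 0.7, -1.1]
gripper_width: 25.0
grip_force: 59.1
```

{"fn": "carry_out", "kwargs": {
  "motion": [
    [[-0.02,0,0],[0,0,0]],
    [[-0.02,0,0],[0,0,0]],
    [[0,0,0],[0,0,0]]
  ]
}}

```text
time: 12.75
tool_pos: [498.5, -323.7, 120.8]
ee_rot: [0.0, 0.751, 0.66, 0.0]
ft_force: [0.2, 0.0, -1.4]
gripper_width: 25.4
grip_force: 59.1
```

{"fn": "carry_out", "kwargs": {
  "motion": [
    [[-0.02,0,0],[0,0,0]],
    [[-0.02,0,0],[0,0,0]],
    [[0,0,0],[0,0,0]]
  ]
}}

```text
time: 13.12
tool_pos: [498.3, -325.7, 120.9]
ee_rot: [0.0, 0.751, 0.66, 0.0]
ft_force: [-0.7, 0.1, -1.1]
gripper_width: 25.2
grip_force: 59.1
```

{"fn": "carry_out", "kwargs": {
  "motion": [
    [[-0.02,0,0],[0,0,0]],
    [[-0.02,0,0],[0,0,0]],
    [[0,0,0],[0,0,0]]
  ]
}}

```text
time: 13.5
tool_pos: [498.0, -327.6, 120.8]
ee_rot: [0.0, 0.751, 0.66, 0.0]
ft_force: [-0.0, 0.8, 0.4]
gripper_width: 25.1
grip_force: 59.1
```

{"fn": "carry_out", "kwargs": {
  "motion": [
    [[-0.02,0,0],[0,0,0]],
    [[-0.02,0,0],[0,0,0]],
    [[0,0,0],[0,0,0]]
  ]
}}

```text
time: 13.88
tool_pos: [497.7, -329.6, 120.8]
ee_rot: [-0.0, 0.751, 0.66, -0.0]
ft_force: [0.5, -0.4, -0.1]
gripper_width: 25.0
grip_force: 59.1
```

{"fn": "carry_out", "kwargs": {
  "motion": [
    [[-0.02,0,0],[0,0,0]],
    [[0,0,0],[0,0,0]]
  ]
}}

```text
time: 14.12
tool_pos: [497.6, -330.6, 120.8]
ee_rot: [-0.0, 0.751, 0.66, 0.0]
ft_force: [0.2, 0.3, -0.6]
gripper_width: 25.1
grip_force: 59.1
```

{"fn": "carry_out", "kwargs": {
  "motion": [
    [[-0.02,0,0],[0,0,0]],
    [[0,0,0],[0,0,0]]
  ]
}}

```text
time: 14.38
tool_pos: [497.5, -331.6, 120.8]
ee_rot: [0.0, 0.751, 0.66, -0.0]
ft_force: [0.4, -0.3, -0.9]
gripper_width: 25.3
grip_force: 59.1
```

{"fn": "carry_out", "kwargs": {
  "motion": [
    [[-0.02,0,0],[0,0,0]],
    [[0,0,0],[0,0,0]]
  ]
}}

```text
time: 14.62
tool_pos: [497.4, -332.2, 120.8]
ee_rot: [-0.0, 0.751, 0.66, 0.0]
ft_force: [0.5, 1.9, -0.6]
gripper_width: 25.1
grip_force: 59.2
```

{"fn": "carry_out", "kwargs": {
  "motion": [
    [[-0.02,0,0],[0,0,0]],
    [[0,0,0],[0,0,0]]
  ]
}}

```text
time: 14.88
tool_pos: [497.3, -333.3, 120.8]
ee_rot: [-0.0, 0.751, 0.66, 0.0]
ft_force: [0.5, 2.2, -0.1]
gripper_width: 24.7
grip_force: 59.2
```

{"fn": "carry_out", "kwargs": {
  "motion": [
    [[-0.02,0,0],[0,0,0]],
    [[0,0,0],[0,0,0]]
  ]
}}

```text
time: 15.12
tool_pos: [497.2, -334.4, 120.8]
ee_rot: [-0.0, 0.751, 0.66, 0.0]
ft_force: [0.7, 3.4, -1.3]
gripper_width: 24.9
grip_force: 59.2
```

{"fn": "carry_out", "kwargs": {
  "motion": [
    [[-0.02,0,0],[0,0,0]],
    [[0,0,0],[0,0,0]]
  ]
}}

```text
time: 15.38
tool_pos: [497.0, -335.4, 120.8]
ee_rot: [-0.0, 0.751, 0.66, 0.0]
ft_force: [0.2, 2.6, 0.6]
gripper_width: 25.1
grip_force: 59.2
```

Contact came at about y = -332 mm, with the spring force rising. I continue in finer steps towards the solid stop.

{"fn": "carry_out", "kwargs": {
  "motion": [
    [[-0.01,0,0],[0,0,0]],
    [[0,0,0],[0,0,0]]
  ]
}}

```text
time: 15.62
tool_pos: [496.9, -335.9, 120.8]
ee_rot: [-0.0, 0.751, 0.66, 0.0]
ft_force: [-1.4, 3.0, 0.6]
gripper_width: 25.1
grip_force: 59.2
```

{"fn": "carry_out", "kwargs": {
  "motion": [
    [[-0.01,0,0],[0,0,0]],
    [[0,0,0],[0,0,0]]
  ]
}}

```text
time: 15.88
tool_pos: [496.9, -336.4, 120.8]
ee_rot: [-0.0, 0.751, 0.66, 0.0]
ft_force: [0.2, 3.4, 0.6]
gripper_width: 24.6
grip_force: 59.2
```

{"fn": "carry_out", "kwargs": {
  "motion": [
    [[-0.01,0,0],[0,0,0]],
    [[0,0,0],[0,0,0]]
  ]
}}

```text
time: 16.12
tool_pos: [496.8, -336.9, 120.8]
ee_rot: [-0.0, 0.751, 0.66, 0.0]
ft_force: [0.2, 2.6, -0.8]
gripper_width: 25.0
grip_force: 59.2
```

{"fn": "carry_out", "kwargs": {
  "motion": [
    [[-0.01,0,0],[0,0,0]],
    [[0,0,0],[0,0,0]]
  ]
}}

```text
time: 16.38
tool_pos: [496.8, -337.3, 120.8]
ee_rot: [-0.0, 0.751, 0.66, 0.0]
ft_force: [-0.0, 3.9, 0.1]
gripper_width: 25.4
grip_force: 59.3
```

{"fn": "carry_out", "kwargs": {
  "motion": [
    [[-0.01,0,0],[0,0,0]],
    [[0,0,0],[0,0,0]]
  ]
}}

```text
time: 16.62
tool_pos: [496.7, -337.4, 120.8]
ee_rot: [-0.001, 0.751, 0.66, 0.0]
ft_force: [1.0, 5.7, 1.0]
gripper_width: 24.8
grip_force: 59.4
```

{"fn": "carry_out", "kwargs": {
  "motion": [
    [[-0.01,0,0],[0,0,0]],
    [[0,0,0],[0,0,0]]
  ]
}}

```text
time: 16.88
tool_pos: [496.7, -337.5, 120.8]
ee_rot: [-0.001, 0.751, 0.66, 0.001]
ft_force: [0.8, 7.0, 0.3]
gripper_width: 24.7
grip_force: 59.4
```

{"fn": "carry_out", "kwargs": {
  "motion": [
    [[0,0,0],[0,0,0]],
    [[0,0,0],[0,0,0]],
    [[0,0,0],[0,0,0]],
    [[0,0,0],[0,0,0]]
  ]
}}

```text
time: 17.38
tool_pos: [496.7, -337.5, 120.8]
ee_rot: [-0.001, 0.751, 0.66, 0.001]
ft_force: [0.2, 6.9, 1.6]
gripper_width: 24.9
grip_force: 59.4
```

Run:
```python
from h import *
from scipy.spatial.transform import Rotation as Ro
c=capture('wrist');g=cv2.GaussianBlur(cv2.cvtColor(c['frame'],cv2.COLOR_RGB2GRAY).astype(float),(0,0),1.)
s=sense();T=s['tool_pos'];q=s['ee_rot'];R=Ro.from_quat([*q[1:],q[0]]);print(T,q,s['ft_force'],s['wrist_torque'],s['grip_force'])
def edge(rows,lo,hi):
    p=np.abs(np.gradient(g[rows].mean(0)));return lo+np.argmax(p[lo:hi])
tool=lambda u,v,z:R.inv().apply(ray(c,u,v,z)-T)
for X in(114,80,50):
    pr=[proj(c,R.apply([X,y,T[2]-32])+T) for y in(-51.5,50.5)];r=int(pr[0][1])
    if 3<r<415:
        l,h=[edge(slice(r-2,r+3),int(p[0])-12,int(p[0])+12) for p in pr];print('bed',X,r,[p.round(0) for p in pr],l,h,tool(l,r,32)[:2].round(1),tool(h,r,32)[:2].round(1))
save(c,'w5')
```

```text
[ 496.73661306 -337.54602773  120.79047787] [-7.74986069e-04  7.50886937e-01  6.60429989e-01  6.60080182e-04] [1.31409839 6.20939385 2.20983545] [ 1.35368698 -0.17996685 -0.02508829] 59.410216212272644
bed 114 52 [array([206.,  52.]), array([357.,  52.])] 208 358 [114.3 -49.9] [114.2  51.1]
bed 80 105 [array([209., 106.]), array([354., 106.])] 211 353 [ 80.5 -50.3] [80.4 50.1]
bed 50 148 [array([212., 149.]), array([351., 148.])] 214 350 [ 50.4 -50.2] [50.3 50. ]
```

Bed mid is within about 0.3 mm of the tool's lateral centre, the push is steady at about 7 N, and the arm is at rest. I hand in the job.

```bash
python3 -c "
from h import *
print(finish_job())"
```

```text
the job is handed in; nothing more can be done
None
```

The job is handed in with the tall block held in the light, centred to within about 0.5 mm as I measured it, and pressing the focus stop fully home at a steady 7 N or so; the short block was not touched, and no verdict was shown.

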